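# Set a syringe pump: clamp the syringe and slide the pusher to the mark

## Task

Get the syringe pump ready for its next run; the syringe already lies in the pump's cradle with its flange in the slot. First swing the red-tipped clamp bar over and press it fully down across the barrel, then slide the dark pusher block along its rods against the plunger and on, driving the plunger in until the front edge of its black seal is under the middle of the blue tape band on the barrel. Leave the block resting against the plunger and the syringe seated in its cradle, and do not disturb the well plate, the media bottle or the tube rack.

Things in the scene. Friction and masses are not known exactly. Their poses are not given: they have to be found in the camera images.
- pump: Cream syringe pump, fixed, deck 75 mm above the bench, sloping console along its -x front. Origin on the bench under its middle; it spans x -120 to 80, y -160 to 160 mm; +y is the way the plunger is driven, z up. Syringe axis along y at x 0, 112 mm up. At the -y end a bearing plate (y -160 to -150) is 105 mm high; the guide rods are lower. Grey V cradle: y 75 to 150, 70 mm wide, 118 mm high.
- pusher (a joint): Travel of the pusher block along the guide rods in m: 0 = at the rear (-y) end, up to 0.16 towards the syringe (pump's +y). The drive is disengaged: it slides freely by hand against about 3 N friction and stays where it is left.
- pusher_face (a point): Centre of the pusher block's front (+y) face, on the syringe's axis, with a round rubber pad. This is what presses on the plunger. The block is dark grey, 84 mm wide (x), 40 mm thick (y), from 78 to 146 mm above the bench, with a 4 mm high orange plate on its top.
- pusher_back (a point): Centre of the pusher block's rear (-y) face, 40 mm behind pusher_face, 112 mm above the bench, so 34 mm below the block's top edge. The space behind the block is open above 105 mm.
- clamp (a joint): Angle of the clamp bar in rad: 0 = fully down, lying across the barrel at its stop; about 1.57 = upright; 1.9 = leaning back, away from the robot (pump's +x), its open stop. Stiff hinge: it stays at any angle where it is left and needs about 1 N at the tip to move.
- clamp_tip (a point): End of the clamp bar at its red finger tab, 110 mm from the hinge. Aluminium bar 22 mm wide, 9 mm thick; its last 22 mm is the red tab, 26 mm wide, 13 mm thick. Down, it points along the pump's -x and the tab's top is 141 mm above the bench; open, it stands up and is pushed over towards the pump's -x from behind.
- clamp_hinge (a point): Hinge of the clamp bar, behind the cradle (pump's +x side), 130 mm above the bench; the hinge line is parallel to the pump's y.
- syringe: Loose clear 60 ml syringe lying in the cradle. Origin: on its axis at the front face of the barrel's flange; +y towards the nozzle, parallel to the pump's y. Barrel 29.6 mm in diameter, 117 mm long, nozzle 20 mm; flange 54 x 3 x 26 mm. It may shift 1 to 2 mm forward until the flange meets its slot.
- plunger (a joint): How far the plunger is pushed into the barrel in m: 0 = pulled out, up to 0.100 = fully in. Friction about 5 N; it stays where it is left. It can be pushed in by the pusher block but the block cannot pull it back out.
- seal_front (a point): Front (+y) edge of the plunger's black seal (26 mm in diameter, 14 mm long), on the syringe's axis, seen through the clear barrel.
- plunger_end (a point): Rear (-y) face of the plunger's white thumb disc (33 mm in diameter), on the axis, 127 mm behind seal_front. The pusher's face meets it.
- tape_mid (a point): Middle of the translucent blue tape band (8 mm wide, all round the barrel), on the syringe's axis. The band does not move on the barrel. Target for seal_front.
- well_plate: Clear six-well plate with lid and pink wells, 86 x 128 x 21 mm, loose on the bench. Origin at the centre of its underside. Leave alone.
- media_bottle: Pink media bottle with orange cap, 70 mm in diameter, 130 mm high, standing loose. Origin at the centre of its underside. Leave alone.
- tube_rack: Blue rack with capped tubes, 70 x 150 mm, 110 mm high, standing loose. Origin at the centre of its underside. Leave alone.

How it is judged:
By the outcome, as a careful person would: the job done as asked, in the order asked, and still so for the second after the job is handed in, with the robot touching nothing.
It also fails if it takes over 45 s, if anything falls off the work surface, if the arm or the gripper's body presses on something with over 40 N, if the wrist force passes 120 N, or if a joint passes its speed limit or range.

## Robot

A 6-joint arm with a two-finger parallel gripper is mounted at the origin on the work surface. World frame = base frame: x ahead of the robot, y to its left, z up, the work surface at z = 0. Lengths are in m, angles in rad, forces in N, time in s.
With the tool pointing down it reaches from about 0.3 to 0.75 m from the base axis. Payload 8.5 kg.
Tool frame: the origin (TCP) lies on the mounting face of the last link; the fingertips stand 173 mm ahead of it and the grasp point (between the pads) lies 155 mm ahead of it (env.tips_ahead is the distance from the TCP to the fingertips, in m); z points along the fingers, y is the line along which they close (so a half turn about z gives the same grasp; the last joint's range is limited). The gripper opens to 85 mm and grips with 20 to 120 N. Pads are 22 mm wide; open, the fingers measure 114 mm over their backs; the gripper's body (76 mm by 85 mm) begins 54 mm behind the grasp point. The pads swing forward as they close: fully open they stand 13 mm farther back than shut.
Start: joints at [-1.517, 0.381, 1.297, -0, 1.464, -0.215], TCP at [0.146, -0.53, 0.405] pointing down, gripper open.
Joint ranges: [-3.11, 3.11], [-0.89, 2.33], [0.22, 2.48], [-1.42, 4.56], [0.17, 2.85], [-2.88, 2.88]. Speed limits (rad/s): [2.39, 2.39, 3.14, 3.14, 3.14, 3.14].

## Interface

Orientations are given as a unit quaternion [x, y, z, w].
In Python, from cell import status, eyes, workorder, env gives the robot as it stands.
- The arm moves only by the shell command python3 -m handwheel 'ROWS' [FORCE]. ROWS is JSON, a list of rows, each a list of 7 numbers: the turn, a rotation vector about the world's x, y, z in degrees, then the shift along the world's x, y, z in mm, then the finger opening in mm, from 0 to 85.4. A call has 1 to 5 rows; each row is the pose to reach, as a shift and turn from the pose commanded when the call began; what a row does not reach only later rows make up. A row lasts 1/10 s, in which the tool goes at most 50 mm and 8.59 degrees, less where a joint would pass 70% of its speed; a pose out of reach is approached as far as the arm can. A call with a gripper value outside its range is refused whole. The fingers move at their own pace and stop on an object; FORCE is the grip in N (left out, the last holds). Time passes only in rows, so rows that repeat a pose let the fingers close. It gives the time, the measured TCP pose, the force, the opening and the grip force at its end, in the units of the state.
- status.observe(): the state, without advancing time (a new reading comes with each control period).
- eyes.capture(name): name is "scene" or "top" or "wrist"; returns (picture, depth): 384x512x3 uint8, blue, green, red; 384x512 float32, m along the optical axis (not along the pixel's ray), 0 where there is no reading.
- eyes.calibration(name): a dict with "mtx" (3x3 intrinsics, pixels), "rvec" (rotation vector, rad) and "tvec" (3), from world to camera coordinates, as OpenCV has them. Camera axes: x right, y down, z forward; pixel columns grow to the right and rows downward; lengths in m; the calibration is good to about 2 mm. A picture is of the moment at which its call begins: read the wrist's pose just before it. calibration takes no time and is no camera call; for the wrist camera it gives the pose at the moment of the call.
- workorder.sign_off(): hands the job in; it is judged then, once.
The state is a dict: "time_s": time; "joint_pos": joint angles; "qd": joint speeds; "joint_torque": joint torques, N m; "tool_pos": TCP position; "eef_rot": TCP orientation; "ft_force": force on the tool from outside, world axes, zero at the start; "moment": the same for the moment, N m; "finger_gap": finger opening in m; "finger_force": force on a finger pad.
Only numpy, scipy, OpenCV 4.12 (cv2) and the standard library are available. Lean on these libraries where they do the work, as an engineer would, in place of code of your own. Each camera call takes 0.05 s, during which the arm holds its last target. There are 200 camera calls.

## Working session

There is one attempt and no reset: what is moved stays moved. The work goes in short steps, Python scripts to look and compute and a shell command to move; the robot and the scene stay as the last step left them, time stands still between calls to the robot, and variables do not carry over. Pictures are saved under pics/ and viewed, at most 11 in all, crops included, and the job is handed in when it is done.

```bash
ls; mkdir -p pics; cat > h.py <<'E'
import numpy as np, cv2
from cell import status, eyes, workorder, env
def snap(n,f):
    p,d=eyes.capture(n); cv2.imwrite(f'pics/{f}.png',p); np.save(f'pics/{f}.npy',d)
    c=eyes.calibration(n); np.savez(f'pics/{f}_c.npz',**{k:np.array(c[k]) for k in('mtx','rvec','tvec')}); return p,d
def cal(f):
    c=np.load(f'pics/{f}_c.npz'); return c['mtx'],cv2.Rodrigues(c['rvec'])[0],c['tvec'].ravel()
def px(f,u,v,z=None):
    "world point of pixel: by depth, or on the plane z"
    K,R,t=cal(f); r=np.linalg.inv(K)@[u,v,1]; o=-R.T@t
    if z is None:
        d=np.load(f'pics/{f}.npy'); w=d[int(v)-1:int(v)+2,int(u)-1:int(u)+2]; w=w[w>0]; return R.T@(r*np.median(w)-t)
    w=R.T@r; return o+w*(z-o[2])/w[2]
E
python3 - <<'E'
from h import *
a,_=snap('top','top0'); b,_=snap('scene','scene0')
cv2.imwrite('pics/both.png',np.vstack([cv2.resize(a,(400,300)),cv2.resize(b,(400,300))]))
cv2.imwrite('pics/top0b.png',cv2.resize(a,(800,600)))
cv2.imwrite('pics/scene0b.png',cv2.resize(b,(800,600)))
E
```

```text
pics
```

View pics/top0b.png

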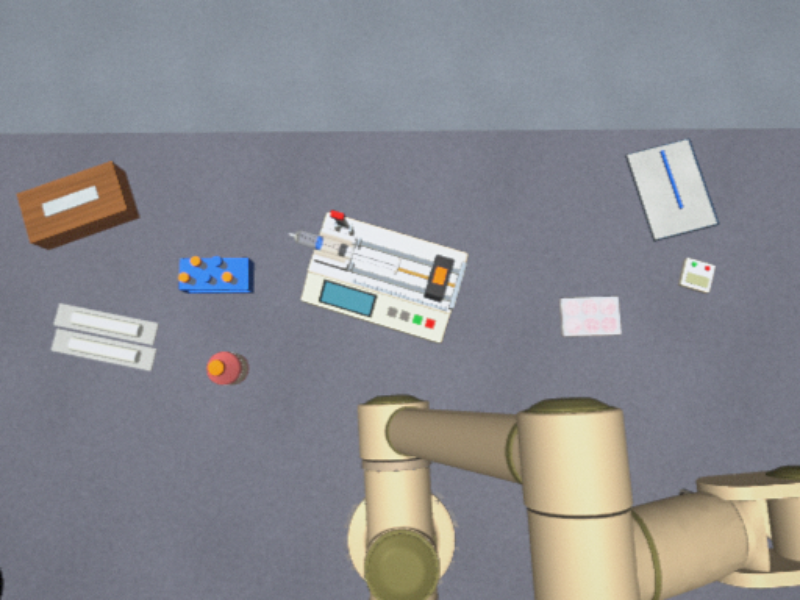

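View pics/scene0b.png

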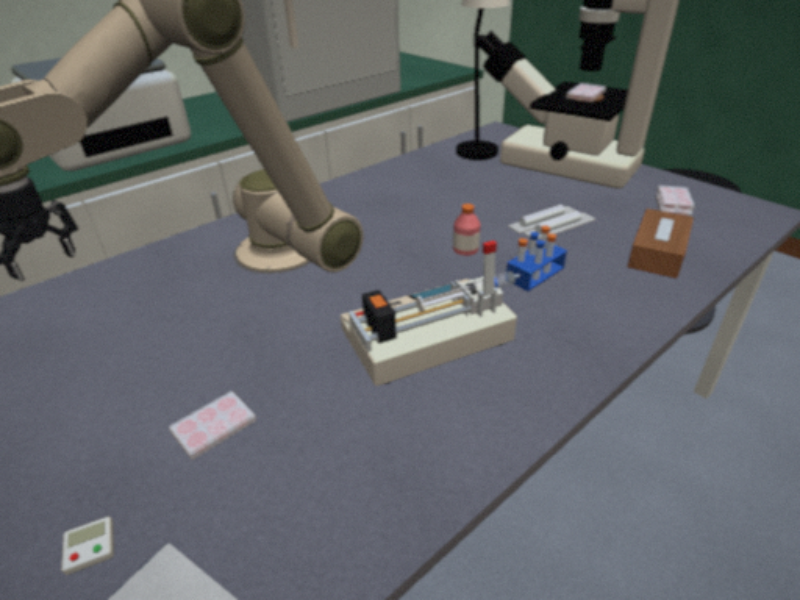

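The top view shows the pump rotated about -16°, with the orange plate at (440,276), the red tab at (338,214) and the deck corners at (330,210) and (467,253). The scene view shows the clamp upright, leaning back.

```bash
python3 - <<'E'
from h import *
np.set_printoptions(precision=4,suppress=True)
s=.64
for n,u,v,z in[('orange',440,276,.150),('tip',338,214,.234),('farL',329,211,.075),('farR',467,253,.075),('nearR',441,341,None),('nearL',301,300,None),('bottle',216,368,None),('rack',215,274,None),('plate',590,316,None)]:
    print(n,px('top0',u*s,v*s,z) if z else '',px('top0',u*s,v*s))
st=status.observe(); print(st['tool_pos'],st['eef_rot'],st['finger_gap'],env.tips_ahead)
c=eyes.calibration('wrist'); print(c['mtx']); R=cv2.Rodrigues(np.array(c['rvec']))[0]; print(R,-R.T@np.array(c['tvec']).ravel())
E
```

```text
orange [ 0.5342 -0.0803  0.15  ] [ 0.5344 -0.0803  0.1492]
tip [0.6383 0.1157 0.234 ] [0.6365 0.115  0.2402]
farL [0.6913 0.1518 0.075 ] [0.7129 0.1606 0.0019]
farR [ 0.5971 -0.1442  0.075 ] [ 0.6132 -0.1533  0.0014]
nearR  [ 0.4116 -0.0883  0.0448]
nearL  [0.5073 0.2209 0.0019]
bottle  [0.3539 0.3669 0.1281]
rack  [0.5577 0.4    0.055 ]
plate  [ 0.4669 -0.417   0.0204]
[ 0.146  -0.5302  0.4042] [ 0.991   0.134   0.     -0.0007] 0.08549964043622883 0.1734
[[313.4649   0.     253.671 ]
 [  0.     313.4649 188.7742]
 [  0.       0.       1.    ]]
[[ 0.2658 -0.964  -0.0018]
 [-0.9138 -0.2526  0.318 ]
 [-0.307  -0.0829 -0.9481]] [ 0.2263 -0.5081  0.3746]
```

```bash

python3 -m handwheel '[[0,0,15,101,151,12,85],[0,0,15,101,151,12,85],[0,0,15,101,151,12,85],[0,0,15,101,151,12,85],[0,0,15,101,151,12,85]]'
python3 -m handwheel '[[0,0,14,101,151,12,85],[0,0,14,101,151,12,85],[0,0,14,101,151,12,85],[0,0,14,101,151,12,85],[0,0,14,101,151,12,85]]'
python3 -m handwheel '[[0,0,14,101,151,12,85],[0,0,14,101,151,12,85],[0,0,14,101,151,12,85],[0,0,14,101,151,12,85],[0,0,14,101,151,12,85]]'
python3 -m handwheel '[[0,0,14,101,151,12,0],[0,0,14,101,151,12,0],[0,0,14,101,151,12,0],[0,0,14,101,151,12,0],[0,0,14,101,151,12,0]]'
python3 - <<'E'
from h import *
s=status.observe(); print(s['time_s'],s['joint_pos'],s['tool_pos'],s['eef_rot'],s['ft_force'])
a,_=snap('wrist','w1'); cv2.imwrite('pics/w1b.png',cv2.resize(a,(800,600),interpolation=cv2.INTER_CUBIC))
E
```

```text
time_s: 0.6
tool_pos: [0.2485, -0.3763, 0.4172]
eef_rot: [0.965, 0.264, 0.0, -0.0]
ft_force: [-0.7, -0.1, 0.3]
finger_gap: 0.085
finger_force: 0.0
time_s: 1.1
tool_pos: [0.3492, -0.2262, 0.4289]
eef_rot: [0.925, 0.38, 0.0, 0.0]
ft_force: [-0.2, -0.7, -0.4]
finger_gap: 0.0851
finger_force: 0.0
time_s: 1.6
tool_pos: [0.4505, -0.0759, 0.4405]
eef_rot: [0.872, 0.489, 0.0, -0.0]
ft_force: [0.1, -0.2, -0.9]
finger_gap: 0.0852
finger_force: 0.0
time_s: 2.1
tool_pos: [0.5518, 0.0745, 0.4517]
eef_rot: [0.806, 0.591, -0.0, -0.0]
ft_force: [-0.8, -0.2, -0.3]
finger_gap: 0.0122
finger_force: 0.0
2.1 [-7.83462430e-02  3.64780748e-01  1.18623083e+00  1.21606064e-04
  1.59131368e+00  2.26714708e-01] [0.55184227 0.07454835 0.45172011] [ 8.06333925e-01  5.91460450e-01 -2.37817845e-04 -2.85158072e-04] [-0.77418467 -0.21224926 -0.29911516]
```

View pics/w1b.png

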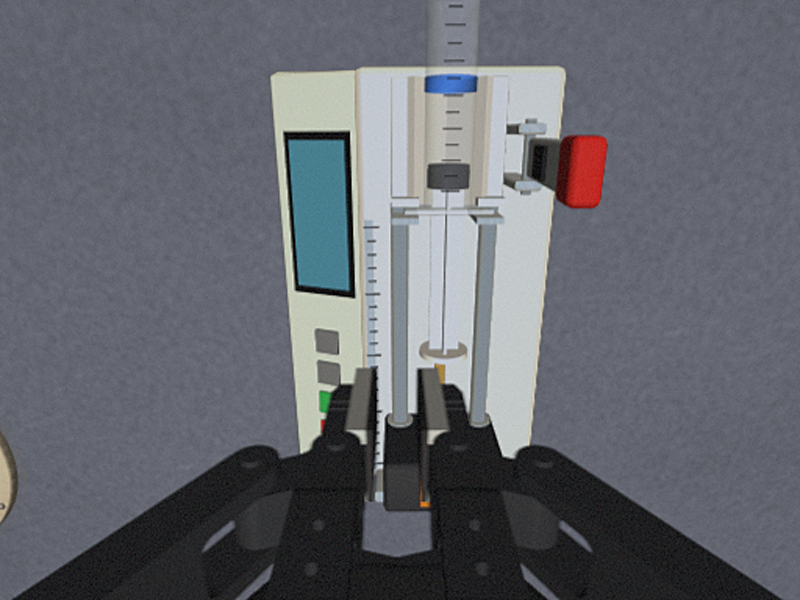

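The wrist view shows the tape band middle at (452,83), the seal front edge near (449,164), the thumb disc at (443,350), the red tab at (582,171) with its top edge facing the camera, and the far deck edge corners at (357,69) and (565,68).

```bash
python3 - <<'E'
from h import *
np.set_printoptions(precision=1,suppress=True)
s=.64; K,R,t=cal('w1'); print('cam',-R.T@t*1000)
P={}
for n,u,v,z in[('tape',452,84,.127),('tapeT',452,75,.127),('tapeB',452,93,.127),('sealF',449,164,.125),('sealB',449,188,.125),('disc',443,356,.112),('flange',446,211,.1267),('tab',582,171,.235),('barL',546,160,None),('barhinge1',527,124,None),('hinge2',523,187,None),('cL',358,69,.075),('cR',565,68,.075),('tabL',562,170,None),('tabR',598,170,None),('tabtop',584,140,None),('tabbot',584,200,None)]:
    P[n]=px('w1',u*s,v*s,z) if z else px('w1',u*s,v*s)
    print(n,P[n]*1000,px('w1',u*s,v*s)*1000)
d=P['tape']-P['disc']; print('yaw',np.degrees(np.arctan2(-d[0],d[1])))
d=P['cR']-P['cL'];print('yaw',np.degrees(np.arctan2(d[1],d[0])))
for y in(-16,-17.6):
    a=np.radians(y); ex=np.array([np.cos(a),np.sin(a),0]); ey=np.array([-ex[1],ex[0],0])
    for n in P: print(n,np.array([(P[n]-P['tape'])@ex,(P[n]-P['tape'])@ey])*1000)
E
```

```text
cam [576.9 151.6 422. ]
tape [613.4 165.6 127. ] [613.2 165.6 128.3]
tapeT [614.6 170.  127. ] [614.4 170.  128.1]
tapeB [612.1 161.2 127. ] [612.  161.1 127.7]
sealF [600.4 124.5 125. ] [600.2 124.8 127.8]
sealB [596.7 111.2 125. ] [596.5 111.6 128.1]
disc [562.6  -0.3 112. ] [563.3   6.5 125.9]
flange [591.2  98.8 126.7] [591.2  98.7 125.9]
tab [638.1 117.3 235. ] [636.1 118.4 241. ]
barL [638.3 118.7 189. ] [638.3 118.7 189. ]
barhinge1 [646.4 133.1 135.2] [646.4 133.1 135.2]
hinge2 [636.4 100.6 136.7] [636.4 100.6 136.7]
cL [564.2 195.   75. ] [564.1 195.1  74.2]
cR [692.  155.3  75. ] [716.3 156.    1.7]
tabL [633.  118.7 228.4] [633.  118.7 228.4]
tabR [641.3 117.2 242. ] [641.3 117.2 242. ]
tabtop [638.9 128.6 240.5] [638.9 128.6 240.5]
tabbot [634.8 108.  241.4] [634.8 108.  241.4]
yaw -17.001350304987888
yaw -17.286392348666944
tape [0. 0.]
tapeT [-0.   4.6]
tapeB [ 0.  -4.6]
sealF [ -1.1 -43.1]
sealB [ -1.  -56.9]
disc [  -3.  -173.4]
flange [ -2.9 -70.3]
tab [ 37.1 -39.7]
barL [ 36.9 -38.3]
barhinge1 [ 40.8 -22.2]
hinge2 [ 40.1 -56.2]
cL [-55.4  14.7]
cR [78.4 11.7]
tabL [ 31.8 -39.7]
tabR [ 40.2 -38.9]
tabtop [ 34.8 -28.5]
tabbot [ 36.4 -49.5]
tape [0. 0.]
tapeT [-0.2  4.6]
tapeB [ 0.2 -4.6]
sealF [  0.1 -43.1]
sealB [  0.6 -57. ]
disc [   1.8 -173.5]
flange [ -0.9 -70.4]
tab [ 38.2 -38.6]
barL [ 37.9 -37.2]
barhinge1 [ 41.4 -21. ]
hinge2 [ 41.6 -55. ]
cL [-55.8  13.2]
cR [78.1 13.9]
tabL [ 32.9 -38.7]
tabR [ 41.3 -37.7]
tabtop [ 35.6 -27.5]
tabbot [ 37.8 -48.4]
```

```bash

python3 -m handwheel '[[0,0,0.5,40,12,0,0],[0,0,0.5,80,24,0,0],[0,0,0.5,115,35,0,0],[0,0,0.5,115,35,-31,0],[0,0,0.5,115,35,-62,0]]' | grep -v eef
python3 -m handwheel '[[0,0,0,-10,3,0,0],[0,0,0,-19,6,0,0],[0,0,0,-29,9,0,0],[0,0,0,-38,12,0,0],[0,0,0,-48,15,1,0]]' | grep -v eef
python3 - <<'E'
from h import *
a,_=snap('wrist','w2'); b,_=snap('scene','s2'); cv2.imwrite('pics/w2b.png',np.hstack([cv2.resize(a,(400,300)),cv2.resize(b[100:260,180:380],(400,320))[:300]]))
E
```

```text
time_s: 2.65
tool_pos: [0.6659, 0.106, 0.3895]
ft_force: [1.0, -0.2, -0.5]
finger_gap: 0.0001
finger_force: 0.0
time_s: 3.15
tool_pos: [0.6164, 0.1229, 0.3924]
ft_force: [0.5, 0.9, -0.3]
finger_gap: -0.0001
finger_force: 0.3
```

View pics/w2b.png

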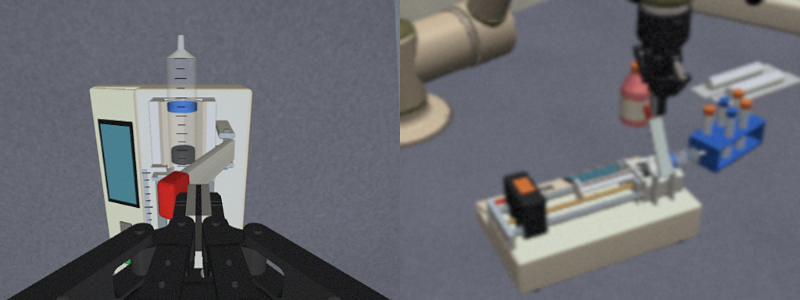

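The wrist view shows the bar now tilting over in front of the fingers, the red tab to their left; the push works.

```bash

python3 -m handwheel '[[0,0,0,-10,3,-5,0],[0,0,0,-20,6,-12,0],[0,0,0,-29,9,-20,0],[0,0,0,-37,11,-30,0],[0,0,0,-43,13,-41,0]]' | grep force
python3 -m handwheel '[[0,0,0,-6,2,-11,0],[0,0,0,-9,3,-20,0],[0,0,0,-11,3,-26,0],[0,0,0,-11,3,-30,0],[0,0,0,-11,3,-32,0]]' | grep -v eef
python3 -m handwheel '[[0,0,0,0,0,-1,0],[0,0,0,0,0,-2,0],[0,0,0,0,0,-2,0]]' | grep -v eef
```

```text
ft_force: [0.0, 1.1, 1.4]
finger_force: 0.4
time_s: 4.25
tool_pos: [0.5633, 0.1397, 0.3185]
ft_force: [0.3, 0.2, 0.8]
finger_gap: 0.0003
finger_force: 0.2
time_s: 4.55
tool_pos: [0.5632, 0.1397, 0.3168]
ft_force: [1.0, -0.4, -0.3]
finger_gap: 0.0001
finger_force: 0.0
```

```bash

for i in 1 2; do :; done
python3 -m handwheel '[[0,0,0,0,0,-1,0],[0,0,0,0,0,-2,0],[0,0,0,0,0,-2,0]]' | grep -E 'tool|ft'
python3 -m handwheel '[[0,0,0,0,0,-1,0],[0,0,0,0,0,-1,0]]' | grep -E 'tool|ft'
python3 -m handwheel '[[0,0,0,0,0,-1,0],[0,0,0,0,0,-1,0]]' | grep -E 'tool|ft'
```

```text
tool_pos: [0.5631, 0.1398, 0.3146]
ft_force: [0.6, -0.3, 0.6]
tool_pos: [0.5631, 0.1398, 0.314]
ft_force: [0.9, 0.6, 1.7]
tool_pos: [0.563, 0.1398, 0.3138]
ft_force: [-2.3, -0.7, 8.3]
```

```bash

python3 -m handwheel '[[0,0,0,0,0,-1,0],[0,0,0,0,0,-1,0]]' | grep -E 'tool|ft'
python3 -m handwheel '[[0,0,0,0,0,30,0],[0,0,0,0,0,60,0],[0,0,0,-15,-45,75,0],[0,0,0,-15,-45,75,0]]' | grep -E 'tool|ft'
python3 - <<'E'
from h import *
a,_=snap('wrist','w3'); cv2.imwrite('pics/w3b.png',cv2.resize(a,(800,600),interpolation=cv2.INTER_CUBIC))
E
```

```text
tool_pos: [0.5629, 0.1398, 0.3136]
ft_force: [-5.5, -0.8, 14.2]
tool_pos: [0.5474, 0.0921, 0.389]
ft_force: [0.2, 0.9, 0.0]
```

View pics/w3b.png

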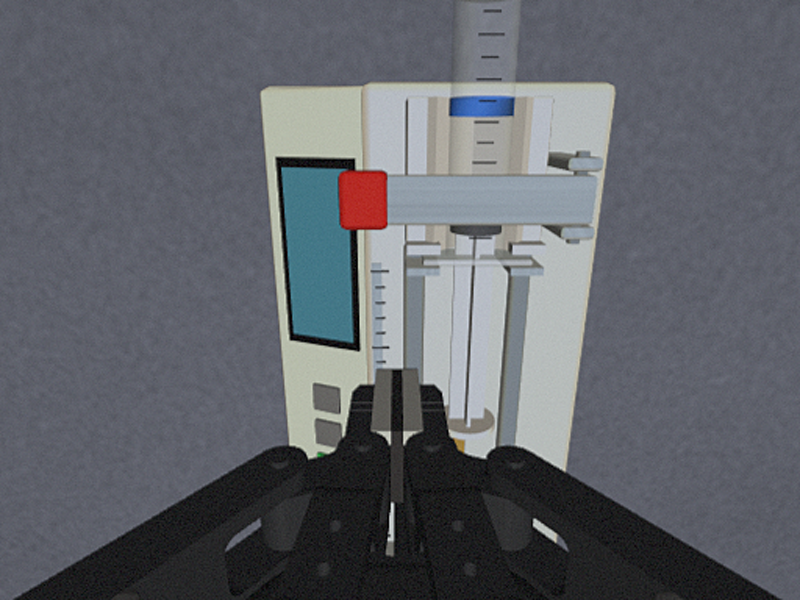

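Clamp bar lies flat across the barrel, tab at (363,200); the tape at (482,106) is visible and the seal's rear at (475,230) pokes out under the bar. Next, behind the block.

```bash

python3 -m handwheel '[[0,0,0,-5,-48,0,0],[0,0,0,-10,-96,0,0],[0,0,0,-15,-144,0,0],[0,0,0,-20,-190,0,0],[0,0,0,-22,-216,0,0]]' | grep -E 'tool|ft'
python3 -m handwheel '[[0,0,0,0,0,-40,0],[0,0,0,0,0,-50,0],[0,0,0,0,0,-50,0]]' | grep -E 'time|tool|ft|eef'
python3 - <<'E'
from h import *
a,_=snap('wrist','w4'); cv2.imwrite('pics/w4b.png',cv2.resize(a,(800,600),interpolation=cv2.INTER_CUBIC))
E
```

```text
tool_pos: [0.5259, -0.1237, 0.3859]
ft_force: [0.0, 1.6, -1.1]
time_s: 6.7
tool_pos: [0.5262, -0.1206, 0.3351]
eef_rot: [0.804, 0.594, -0.001, -0.002]
ft_force: [-0.1, 0.5, 0.4]
```

View pics/w4b.png

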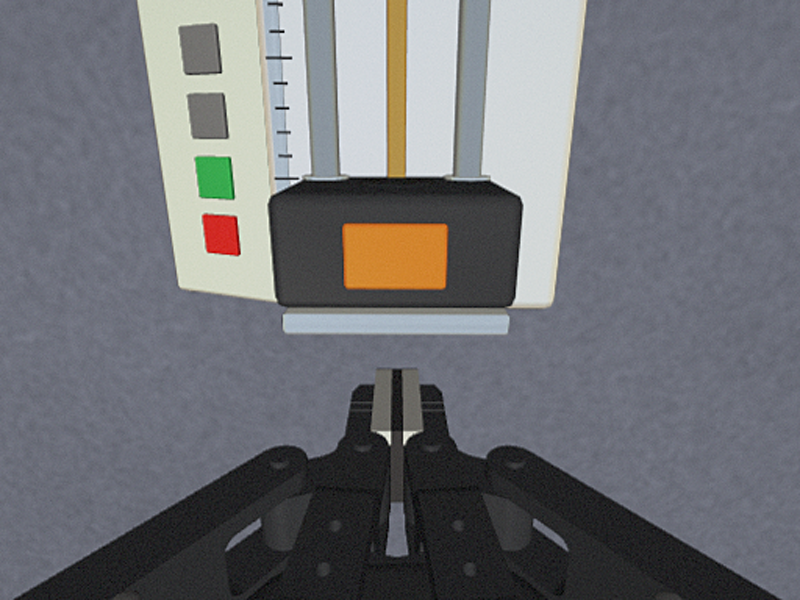

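The block's rear top edge is at row 304, the bearing plate ends at row 333, and the fingertips at (397,370) are clear behind and centred on the orange plate at (395,256).

```bash

python3 -m handwheel '[[0,0,0,0,0,-25,0],[0,0,0,0,0,-46,0],[0,0,0,0,0,-46,0]]' | grep -E 'tool|ft'
python3 - <<'E'
from h import *
np.set_printoptions(precision=1,suppress=True)
a=np.radians(-17); ex=np.array([np.cos(a),np.sin(a),0]); ey=np.array([-ex[1],ex[0],0]); T=np.array([.6134,.1656,.127])
f=lambda p:np.array([(p-T)@ex,(p-T)@ey])*1000
s=.64
print('rear edge',f(px('w4',395*s,304*s,.146)),'orange',f(px('w4',395*s,224*s,.150)),f(px('w4',395*s,289*s,.150)),'plate',f(px('w4',395*s,333*s,.105)))
st=status.observe(); print('tcp',f(np.array(st['tool_pos'])))
E
```

```text
tool_pos: [0.5261, -0.1204, 0.29]
ft_force: [0.3, 0.0, 0.4]
rear edge [   0.9 -273.7] orange [   0.9 -244.9] [   0.9 -267. ] plate [   0.7 -302.1]
tcp [   0.2 -299. ]
```

```bash

python3 -m handwheel '[[0,0,0,3,10,0,0],[0,0,0,6,19,0,0],[0,0,0,9,29,0,0],[0,0,0,12,38,0,0],[0,0,0,15,48,0,0]]' | grep -E 'tool|ft'
python3 -m handwheel '[[0,0,0,3,10,0,0],[0,0,0,6,19,0,0],[0,0,0,9,29,0,0],[0,0,0,12,38,0,0],[0,0,0,13,43,0,0]]' | grep -E 'tool|ft'
python3 -m handwheel '[[0,0,0,1,4,0,0],[0,0,0,2,8,0,0],[0,0,0,3,11,0,0],[0,0,0,3,11,0,0]]' | grep -E 'tool|ft'
python3 -m handwheel '[[0,0,0,-9,-29,0,0],[0,0,0,-9,-29,40,0],[0,0,0,-9,-29,80,0]]' | grep -E 'tool|ft'

```

```text
tool_pos: [0.5415, -0.0724, 0.2915]
ft_force: [-0.2, -3.3, 2.1]
tool_pos: [0.5544, -0.0298, 0.2908]
ft_force: [1.9, -9.7, 0.6]
tool_pos: [0.5576, -0.0191, 0.2907]
ft_force: [1.4, -6.9, 0.1]
tool_pos: [0.5479, -0.0479, 0.3706]
ft_force: [0.1, 0.7, 0.8]
```

```bash

python3 -m handwheel '[[0,0,0,5,50,0,0],[0,0,0,10,98,0,0],[0,0,0,14,146,0,0],[0,0,0,16,156,0,0],[0,0,0,16,156,0,0]]' | grep -E 'time|tool'
python3 - <<'E'
from h import *
a,_=snap('wrist','w5'); cv2.imwrite('pics/w5b.png',cv2.resize(a[0:225,140:440],(800,600),interpolation=cv2.INTER_CUBIC))
E
```

```text
time_s: 9.25
tool_pos: [0.5639, 0.1099, 0.3701]
```

View pics/w5b.png

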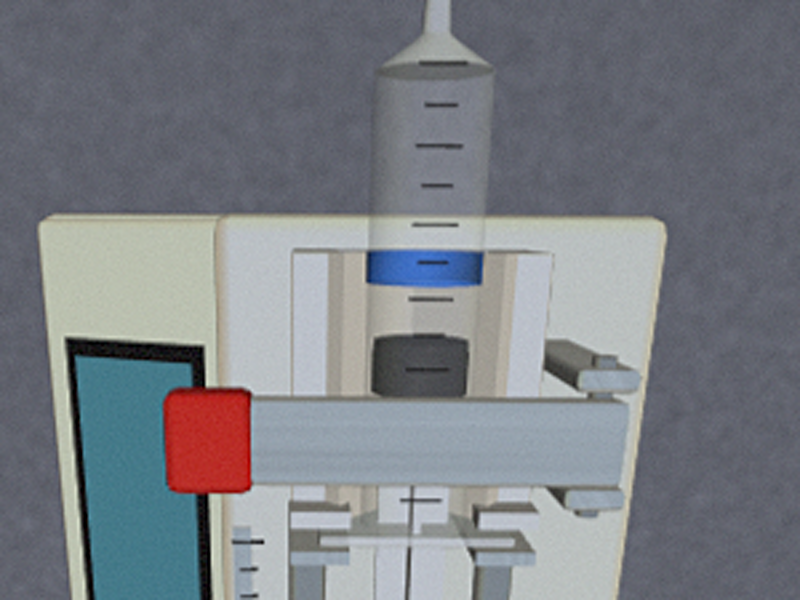

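Tape band spans rows 250–286 near column 424, and the seal lies at rows 334–396 just ahead of the clamp bar. I need a closer crop, since the seal's front face may be visible as an ellipse.

```bash
python3 - <<'E'
from h import *
a=cv2.imread('pics/w5.png'); c=a[88:154,262:338]
c=np.clip(c.astype(float)*1.6,0,255).astype(np.uint8) 
cv2.imwrite('pics/w5c.png',cv2.resize(c,None,fx=8,fy=8,interpolation=cv2.INTER_CUBIC))
K,R,t=cal('w5'); cam=-R.T@t
th=np.radians(-17); ex=np.array([np.cos(th),np.sin(th),0]); ey=np.array([-ex[1],ex[0],0]); T=np.array([.6134,.1656,.112])
print((cam-T)@ex,(cam-T)@ey,cam[2])
print('w5 col profile at u=298:',[(v,int(a[v,296:301].mean())) for v in range(118,140)])
E
```

```text
-0.029545672341918898 0.0133958888909477 0.34054406091331024
w5 col profile at u=298: [(118, 165), (119, 165), (120, 164), (121, 165), (122, 167), (123, 170), (124, 160), (125, 80), (126, 51), (127, 68), (128, 68), (129, 71), (130, 76), (131, 78), (132, 78), (133, 77), (134, 80), (135, 78), (136, 82), (137, 80), (138, 43), (139, 64)]
```

View pics/w5c.png

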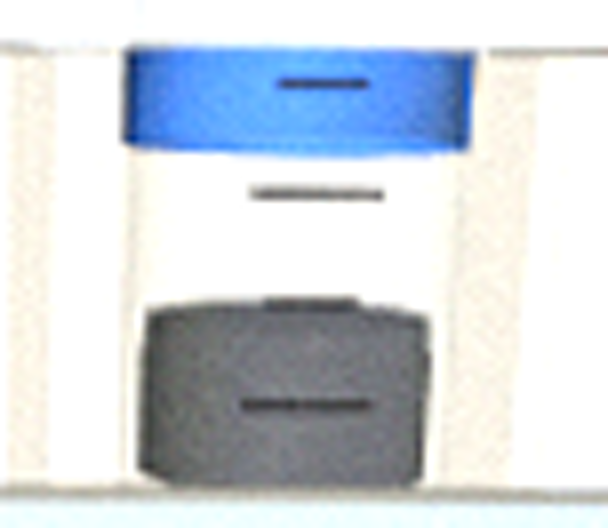

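```bash
cat > fit.py <<'E'
from h import *
th=np.radians(-17); ex=np.array([np.cos(th),np.sin(th),0]); ey=np.array([-ex[1],ex[0],0]); T=np.array([.6134,.1656,.112]); ph=np.radians(np.arange(0,360,3))
def ring(f,y,r,x=0):
    K,R,t=cal(f); P=T+ey*y+ex*(x+r*np.sin(ph))[:,None]+np.array([0,0,1])*(r*np.cos(ph))[:,None]
    return cv2.projectPoints(P,cv2.Rodrigues(R)[0],t,K,None)[0][:,0]
if __name__=='__main__':
    np.set_printoptions(precision=1,suppress=True)
    for y,r in[(.004,.015),(-.004,.015),(-.016,.013),(-.018,.013),(-.020,.013),(-.022,.013),(-.032,.013),(-.034,.013)]:
        p=ring('w5',y,r); print(y,r,'top',p[0],'bottom',p[60],'left',p[90],'right',p[30],'minv',p[:,1].min(),'maxv',p[:,1].max())
E
python3 fit.py
```

```text
0.004 0.015 top [299.1  98.7] bottom [293.7  96.9] left [274.8  97.7] right [317.6  97.7] minv 96.85821279188356 maxv 98.69796532360384
-0.004 0.015 top [298.6 111.2] bottom [293.2 107.9] left [274.6 109.5] right [316.9 109.5] minv 107.9050796070504 maxv 111.23318586281142
-0.016 0.013 top [297.4 129.1] bottom [292.9 124.4] left [277.  126.6] right [313.1 126.6] minv 124.35835845031214 maxv 129.06368545675826
-0.018 0.013 top [297.3 132. ] bottom [292.8 127. ] left [276.9 129.4] right [312.9 129.4] minv 127.01727027468807 maxv 132.014455518536
-0.02 0.013 top [297.1 134.9] bottom [292.7 129.7] left [276.9 132.2] right [312.7 132.2] minv 129.66205775636155 maxv 134.94775328267153
-0.022 0.013 top [297.  137.9] bottom [292.6 132.3] left [276.8 134.9] right [312.6 134.9] minv 132.29283314158303 maxv 137.86373347827993
-0.032 0.013 top [296.4 152.2] bottom [292.1 145.2] left [276.5 148.5] right [311.8 148.5] minv 145.24037507262204 maxv 152.18916041924786
-0.034 0.013 top [296.3 155. ] bottom [292.  147.8] left [276.4 151.2] right [311.6 151.2] minv 147.78936970240642 maxv 155.00438435053917
```

```bash

python3 -m handwheel '[[0,0,0,-5,-49,0,0],[0,0,0,-10,-98,0,0],[0,0,0,-15,-146,0,0],[0,0,0,-16,-156,0,0],[0,0,0,-16,-156,0,0]]' | grep -E 'tool'
python3 -m handwheel '[[0,0,0,0,0,-40,0],[0,0,0,0,0,-80,0],[0,0,0,0,0,-80,0],[0,0,0,4,13,-80,0],[0,0,0,8,26,-80,0]]' | grep -E 'tool|ft'
python3 -m handwheel '[[0,0,0,2,8,0,0],[0,0,0,4,13,0,0],[0,0,0,5,17,0,0],[0,0,0,6,20,0,0],[0,0,0,6,20,0,0]]' | grep -E 'tool|ft'
python3 -m handwheel '[[0,0,0,-9,-29,0,0],[0,0,0,-9,-29,40,0],[0,0,0,-9,-29,80,0]]' | grep -E 'tool|ft'
python3 -m handwheel '[[0,0,0,5,49,0,0],[0,0,0,10,98,0,0],[0,0,0,12,136,0,0],[0,0,0,12,138,0,0],[0,0,0,12,138,0,0]]' | grep -E 'time|tool'
python3 - <<'E'
from h import *
from fit import ring
a,_=snap('wrist','w6'); c=a[60:155,250:350]
c=np.clip(c.astype(float)*1.6,0,255).astype(np.uint8)
cv2.imwrite('pics/w6c.png',cv2.resize(c,None,fx=6,fy=6,interpolation=cv2.INTER_CUBIC))
for y,r in[(.007,.015),(-.001,.015),(.000,.013),(.002,.013),(.004,.013)]:
    p=ring('w6',y,r); q=(p-[250,60]+.5)*6; print(y,r,'top',q[0].round(),'bot',q[60].round(),'left',q[90].round(),'right',q[30].round())
E
```

```text
tool_pos: [0.5477, -0.0508, 0.3706]
tool_pos: [0.5568, -0.021, 0.2929]
ft_force: [-1.0, -0.1, 0.2]
tool_pos: [0.5626, -0.0016, 0.2929]
ft_force: [-1.1, -4.8, 3.5]
tool_pos: [0.553, -0.0306, 0.3729]
ft_force: [0.8, -0.5, -0.2]
time_s: 11.6
tool_pos: [0.5648, 0.1085, 0.372]
0.007 0.015 top [279. 200.] bot [248. 194.] left [135. 197.] right [391. 197.]
-0.001 0.015 top [276. 276.] bot [246. 260.] left [133. 267.] right [387. 267.]
0.0 0.013 top [274. 265.] bot [248. 253.] left [150. 259.] right [370. 259.]
0.002 0.013 top [275. 247.] bot [248. 236.] left [151. 241.] right [371. 241.]
0.004 0.013 top [276. 228.] bot [249. 219.] left [151. 223.] right [372. 223.]
```

View pics/w6c.png

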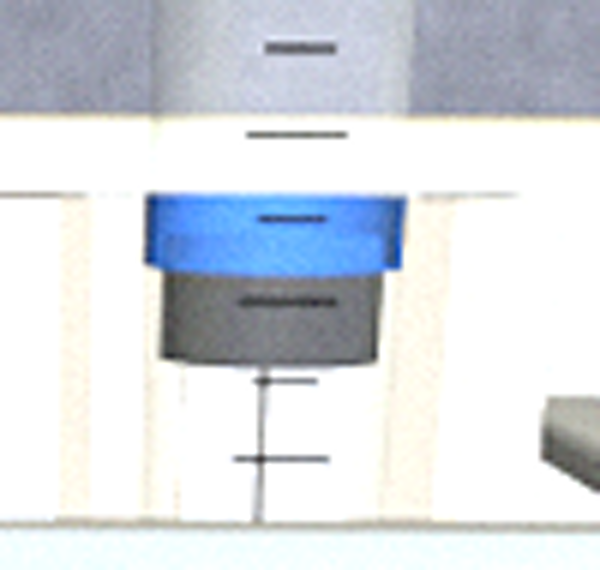

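The tape spans rows 195–275 and the seal's rear edge is at row 366 (centre). The seal's front is inside the tape, with a darker blue from about row 235; I'll check it numerically.

```bash
python3 - <<'E'
from h import *
from fit import ring
a=cv2.imread('pics/w6.png').astype(float)
for u0,u1 in((279,286),(286,292),(298,303),(304,310)):
    print(u0,[(v,int(a[v,u0:u1,0].mean()),int(a[v,u0:u1,1].mean()),int(a[v,u0:u1,2].mean())) for v in list(range(90,108))+list(range(117,123))])
for y,r in[(.0075,.015),(-.0005,.015),(.001,.013),(.003,.013),(-.011,.013),(-.013,.013)]:
    p=ring('w6',y,r); print(y,r,'top',p[0].round(1),'bot',p[60].round(1),'left',p[90].round(1))
E
```

```text
279 [(90, 190, 193, 188), (91, 180, 183, 178), (92, 168, 119, 98), (93, 167, 91, 45), (94, 168, 95, 52), (95, 170, 96, 54), (96, 171, 98, 56), (97, 173, 98, 54), (98, 168, 97, 55), (99, 151, 89, 52), (100, 149, 88, 53), (101, 151, 90, 53), (102, 153, 91, 54), (103, 155, 91, 54), (104, 163, 95, 54), (105, 107, 77, 62), (106, 62, 66, 65), (107, 62, 65, 65), (117, 65, 68, 66), (118, 64, 65, 64), (119, 59, 60, 58), (120, 80, 82, 81), (121, 172, 171, 168), (122, 190, 189, 187)]
286 [(90, 199, 199, 195), (91, 189, 189, 183), (92, 193, 131, 103), (93, 196, 106, 56), (94, 196, 109, 61), (95, 197, 112, 64), (96, 198, 112, 63), (97, 199, 113, 65), (98, 191, 109, 63), (99, 179, 104, 60), (100, 179, 104, 61), (101, 181, 106, 64), (102, 180, 105, 61), (103, 183, 107, 62), (104, 191, 110, 63), (105, 144, 92, 66), (106, 85, 76, 73), (107, 72, 74, 74), (117, 78, 73, 73), (118, 78, 77, 74), (119, 76, 73, 73), (120, 66, 62, 62), (121, 148, 141, 138), (122, 204, 197, 190)]
298 [(90, 201, 199, 195), (91, 191, 189, 185), (92, 187, 132, 108), (93, 195, 109, 59), (94, 199, 113, 63), (95, 189, 110, 63), (96
[... 550 characters left out ...]
 103, 57), (100, 190, 109, 63), (101, 186, 106, 60), (102, 185, 105, 60), (103, 187, 106, 61), (104, 192, 106, 59), (105, 153, 95, 65), (106, 89, 75, 70), (107, 75, 75, 75), (117, 79, 75, 74), (118, 79, 76, 74), (119, 76, 74, 72), (120, 64, 61, 59), (121, 150, 146, 143), (122, 196, 190, 186)]
0.0075 0.015 top [296.1  92.1] bot [290.9  91.1] left [271.9  91.5]
-0.0005 0.015 top [295.6 104.7] bot [290.5 102.1] left [271.7 103.3]
0.001 0.013 top [295.3 102.2] bot [290.9 100.2] left [274.6 101.1]
0.003 0.013 top [295.4  99.1] bot [291.   97.4] left [274.7  98.2]
-0.011 0.013 top [294.6 120.4] bot [290.3 116.6] left [274.2 118.4]
-0.013 0.013 top [294.4 123.4] bot [290.2 119.3] left [274.2 121.2]
```

Seal front is about 0.9 mm short of the tape middle (front fit 2.5, tape middle 3.4). One more gentle 1 mm push.

```bash

python3 -m handwheel '[[0,0,0,-4,-49,0,0],[0,0,0,-9,-98,0,0],[0,0,0,-12,-138,0,0],[0,0,0,-12,-138,0,0]]' | grep -E 'tool'
python3 -m handwheel '[[0,0,0,0,0,-40,0],[0,0,0,0,0,-80,0],[0,0,0,0,0,-80,0],[0,0,0,4,13,-80,0],[0,0,0,8,25,-80,0]]' | grep -E 'tool|ft'
python3 -m handwheel '[[0,0,0,0.6,2,0,0],[0,0,0,1,4,0,0],[0,0,0,1.3,5,0,0],[0,0,0,1.3,5,0,0],[0,0,0,1.3,5,0,0]]' | grep -E 'tool|ft'
python3 -m handwheel '[[0,0,0,-9,-29,0,0],[0,0,0,-9,-29,40,0],[0,0,0,-9,-29,80,0]]' | grep -E 'tool|ft'
python3 -m handwheel '[[0,0,0,5,49,0,0],[0,0,0,10,98,0,0],[0,0,0,12,136,0,0],[0,0,0,12,138,0,0],[0,0,0,12,138,0,0]]' | grep -E 'time|tool'
python3 - <<'E'
from h import *
from fit import ring
a,_=snap('wrist','w7')
cv2.imwrite('pics/w7b.png',cv2.resize(a,(800,600),interpolation=cv2.INTER_CUBIC)); a=a.astype(float)
for u0,u1 in((279,286),(286,292),(298,303)):
    print(u0,[(v,int(a[v,u0:u1,0].mean())) for v in list(range(88,123))])
for y,r in[(.0075,.015),(-.0005,.015),(.003,.013),(.005,.013),(-.009,.013),(-.011,.013)]:
    p=ring('w7',y,r); print(y,r,'top',p[0].round(1),'bot',p[60].round(1),'left',p[90].round(1))
E
```

```text
tool_pos: [0.5527, -0.0363, 0.3713]
tool_pos: [0.5618, -0.0055, 0.2931]
ft_force: [-0.4, -0.4, 0.2]
tool_pos: [0.5624, -0.0017, 0.2914]
ft_force: [-0.2, -4.9, 3.8]
tool_pos: [0.5531, -0.0307, 0.371]
ft_force: [0.6, -0.9, 0.5]
time_s: 13.85
tool_pos: [0.5652, 0.1086, 0.3705]
279 [(88, 186), (89, 186), (90, 186), (91, 182), (92, 163), (93, 160), (94, 164), (95, 166), (96, 166), (97, 169), (98, 170), (99, 149), (100, 146), (101, 145), (102, 147), (103, 150), (104, 158), (105, 120), (106, 71), (107, 59), (108, 60), (109, 65), (110, 64), (111, 63), (112, 63), (113, 63), (114, 62), (115, 63), (116, 65), (117, 63), (118, 65), (119, 61), (120, 58), (121, 146), (122, 183)]
286 [(88, 197), (89, 197), (90, 198), (91, 194), (92, 187), (93, 192), (94, 195), (95, 195), (96, 195), (97, 195), (98, 194), (99, 179), (100, 176), (101, 178), (102, 178), (103, 180), (104, 185), (105, 167), (106, 98), (107, 70), (108, 76), (109, 75), (110, 65), (111, 76), (112, 78), (113, 77), (114, 77), (115, 78), (116, 77), (117, 78), (118, 77), (119, 76), (120, 69), (121, 96), (122, 197)]
298 [(88, 200), (89, 198), (90, 199), (91, 196), (92, 190), (93, 194), (94, 199), (95, 208), (96, 101), (97, 130), (98, 191), (99, 197), (100, 196), (101, 192), (102, 194), (103, 195), (104, 197), (105, 199), (106, 119), (107, 74), (108, 82), (109, 79), (110, 41), (111, 66), (112, 82), (113, 83), (114, 83), (115, 81), (116, 83), (117, 83), (118, 82), (119, 81), (120, 78), (121, 76), (122, 200)]
0.0075 0.015 top [296.6  92.6] bot [291.4  91.5] left [272.3  92. ]
-0.0005 0.015 top [296.1 105.2] bot [291.  102.6] left [272.1 103.9]
0.003 0.013 top [295.9  99.6] bot [291.4  97.9] left [275.   98.7]
0.005 0.013 top [296.   96.4] bot [291.5  95.1] left [275.1  95.7]
-0.009 0.013 top [295.2 118. ] bot [290.9 114.5] left [274.7 116.2]
-0.011 0.013 top [295.  121.1] bot [290.8 117.2] left [274.6 119. ]
```

View pics/w7b.png

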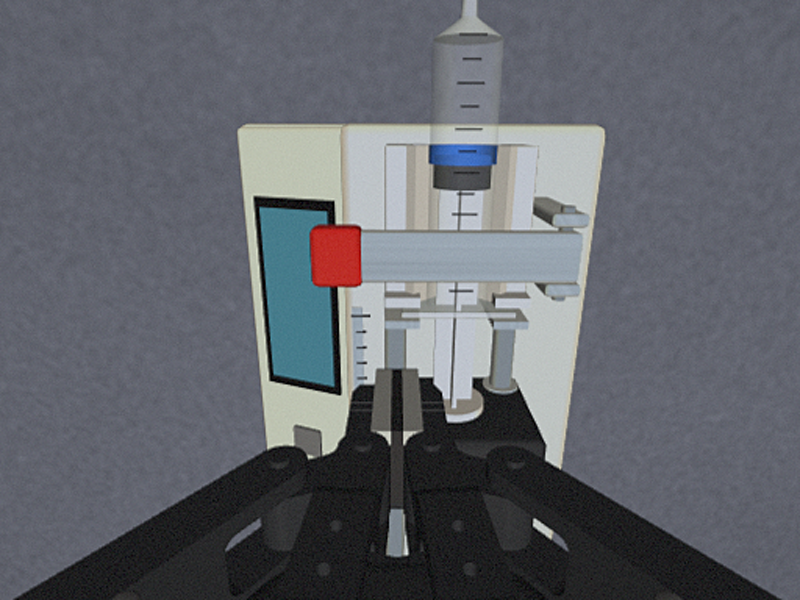

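Little has changed: the tool stopped at the same spot, and the seal is about 0.8 mm short. I'll push again, reading the TCP (aim y≈-0.0009).

```bash

python3 -m handwheel '[[0,0,0,-4,-49,0,0],[0,0,0,-9,-98,0,0],[0,0,0,-12,-138,0,0],[0,0,0,-12,-138,0,0],[0,0,0,-12,-138,0,0]]' | grep -E 'tool'
python3 -m handwheel '[[0,0,0,0,0,-40,0],[0,0,0,0,0,-80,0],[0,0,0,0,0,-80,0],[0,0,0,4,13,-80,0],[0,0,0,8,24,-80,0]]' | grep -E 'tool|ft'
python3 -m handwheel '[[0,0,0,0.6,2,0,0],[0,0,0,1,4,0,0],[0,0,0,1,4,0,0],[0,0,0,1,4,0,0]]' | grep -E 'tool|ft'
```

```text
tool_pos: [0.5531, -0.0321, 0.3707]
tool_pos: [0.5621, -0.005, 0.2929]
ft_force: [-0.3, -0.1, -0.5]
tool_pos: [0.5623, -0.0022, 0.291]
ft_force: [1.0, -0.4, -0.9]
```

```bash

python3 -m handwheel '[[0,0,0,0.2,0.7,0,0],[0,0,0,0.2,0.7,0,0],[0,0,0,0.2,0.7,0,0]]' | grep -E 'tool|ft'
python3 -m handwheel '[[0,0,0,0.2,0.7,0,0],[0,0,0,0.2,0.7,0,0],[0,0,0,0.2,0.7,0,0]]' | grep -E 'tool|ft'
```

```text
tool_pos: [0.5625, -0.0018, 0.2908]
ft_force: [-0.3, -2.5, 1.6]
tool_pos: [0.5626, -0.0015, 0.2908]
ft_force: [-2.6, -4.8, 1.6]
```

```bash

python3 -m handwheel '[[0,0,0,0.2,0.5,0,0],[0,0,0,0.2,0.5,0,0],[0,0,0,0.2,0.5,0,0]]' | grep -E 'tool|ft'
python3 -m handwheel '[[0,0,0,0.1,0.4,0,0],[0,0,0,0.1,0.4,0,0],[0,0,0,0.1,0.4,0,0]]' | grep -E 'tool|ft'
```

```text
tool_pos: [0.5628, -0.0011, 0.2908]
ft_force: [-3.1, -5.8, 1.8]
tool_pos: [0.5629, -0.0007, 0.2908]
ft_force: [-3.5, -6.9, 2.2]
```

```bash

python3 -m handwheel '[[0,0,0,-9,-29,0,0],[0,0,0,-9,-29,40,0],[0,0,0,-9,-29,80,0]]' | grep -E 'tool|ft'
python3 -m handwheel '[[0,0,0,5,49,0,0],[0,0,0,10,98,0,0],[0,0,0,12,136,0,0],[0,0,0,12,138,0,0],[0,0,0,12,138,0,0]]' | grep -E 'time|tool'
python3 - <<'E'
from h import *
from fit import ring
a,_=snap('wrist','w8')
cv2.imwrite('pics/w8b.png',cv2.resize(a[40:265,180:480],(800,600),interpolation=cv2.INTER_CUBIC)); a=a.astype(float)
for u0,u1 in((279,286),(286,292),(298,303)):
    print(u0,[(v,int(a[v,u0:u1,0].mean())) for v in list(range(90,108))+list(range(116,124))])
for y,r in[(.0075,.015),(-.0005,.015),(.003,.013),(.005,.013),(-.009,.013),(-.011,.013)]:
    p=ring('w8',y,r); print(y,r,'top',p[0].round(1),'bot',p[60].round(1),'left',p[90].round(1))
E
```

```text
tool_pos: [0.5539, -0.0295, 0.371]
ft_force: [0.5, 0.3, 0.4]
time_s: 17.3
tool_pos: [0.566, 0.1098, 0.3705]
279 [(90, 188), (91, 188), (92, 192), (93, 168), (94, 162), (95, 167), (96, 170), (97, 171), (98, 174), (99, 171), (100, 150), (101, 148), (102, 150), (103, 151), (104, 152), (105, 156), (106, 161), (107, 137), (116, 64), (117, 67), (118, 65), (119, 66), (120, 64), (121, 58), (122, 154), (123, 187)]
286 [(90, 200), (91, 197), (92, 199), (93, 185), (94, 190), (95, 194), (96, 196), (97, 196), (98, 197), (99, 191), (100, 180), (101, 177), (102, 181), (103, 181), (104, 181), (105, 182), (106, 186), (107, 185), (116, 80), (117, 77), (118, 79), (119, 78), (120, 77), (121, 70), (122, 109), (123, 196)]
298 [(90, 199), (91, 200), (92, 201), (93, 186), (94, 182), (95, 191), (96, 196), (97, 205), (98, 122), (99, 92), (100, 185), (101, 200), (102, 195), (103, 194), (104, 196), (105, 195), (106, 196), (107, 208), (116, 82), (117, 82), (118, 82), (119, 80), (120, 83), (121, 76), (122, 78), (123, 199)]
0.0075 0.015 top [295.8  94.8] bot [290.7  93.5] left [271.7  94.1]
-0.0005 0.015 top [295.3 107.4] bot [290.3 104.6] left [271.5 105.9]
0.003 0.013 top [295.2 101.8] bot [290.8  99.9] left [274.4 100.8]
0.005 0.013 top [295.3  98.7] bot [290.9  97.1] left [274.5  97.8]
-0.009 0.013 top [294.5 120.2] bot [290.2 116.4] left [274.1 118.2]
-0.011 0.013 top [294.3 123.2] bot [290.1 119.1] left [274. 121.]
```

View pics/w8b.png

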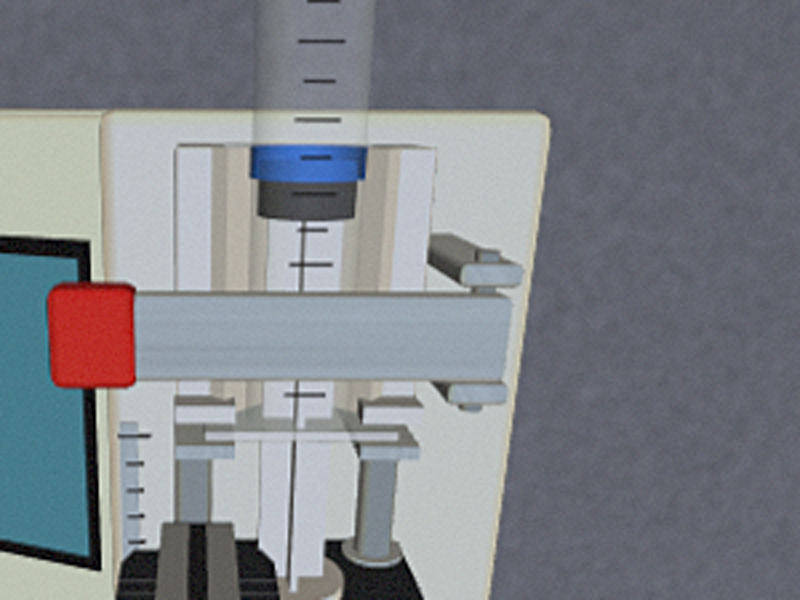

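Seal front (about 3.3) now matches the tape middle (about 3.5) to within roughly 0.3 mm. The clamp is down, the block is against the disc, and the arm is clear.

```bash
python3 -c "
from cell import workorder
print(workorder.sign_off())"
```

```text
the job is handed in; nothing more can be done
None
```

I handed the job in at about 17 s: the clamp bar is pressed fully down across the barrel, the seal's front edge is within about 0.3 mm of the tape middle by the last wrist image, the block rests against the plunger, and the arm stayed clear of the well plate, bottle and rack.

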